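Shim the slack foot of a rocking bench analyser

ROBOT

A 6-joint arm with a two-finger parallel gripper is mounted at the origin on the work surface. World frame = base frame: x ahead of the robot, y to its left, z up, the work surface at z = 0. Lengths are in m, angles in rad, forces in N, time in s.
With the tool pointing down it reaches from about 0.425 to 0.95 m from the base axis. Payload 3.5 kg.
Tool frame: the origin (TCP) lies at the very end of the fingers, on their centre line; the grasp point (between the pads) lies 19 mm behind it; x points along the fingers, z is the direction in which the jaws open and shut, and the axes are right-handed (so a half turn about x gives the same grasp; the last joint's range is limited). The gripper opens to 85 mm and grips with 20 to 120 N. Pads are 22 mm wide; open, the fingers measure 114 mm over their backs; the gripper's body (76 mm by 85 mm) begins 54 mm behind the grasp point. The pads swing forward as they close: fully open they stand 13 mm farther back than shut.
Start: joints at [0.991, 0.286, 1.577, -0, 1.279, -0.15], TCP at [0.281, 0.614, 0.231] pointing down, gripper open.
Joint ranges: [-2.77, 2.77], [-0.9, 2.22], [0.21, 2.48], [-1.53, 4.67], [0.24, 2.81], [-2.84, 2.84]. Speed limits (rad/s): [2.79, 2.79, 3.14, 3.14, 3.14, 3.14].

INTERFACE

Orientations are given as a unit quaternion [x, y, z, w].
In Python, from plant import ctrl, cams gives the robot as it stands.
- The arm moves only by the tool play_rows, never from a script. Its argument "rows" is a list of rows, each a list of 3 entries, a list of its own where there are three numbers: the opening in per cent of the stroke, from 0 (shut) to 100 (fully open), then the shift along the tool's x, y, z in units of 0.3 m (1.0 is 0.3 m), then the turn, a rotation vector about the tool's x, y, z in units of pi/2 rad (1.0 is pi/2 rad). A call has 1 to 10 rows; each row is the pose to reach, as a shift and turn from the pose commanded when the call began, along the tool's axes at that moment; what a row does not reach only later rows make up. A row lasts 1/12 s, in which the tool goes at most 41.7 mm and 7.16 degrees, less where a joint would pass 70% of its speed; a pose out of reach is approached as far as the arm can. A call with a number of a shift or a turn outside -1 to 1 is refused whole. A call with a gripper value outside its range is refused whole. The fingers move at their own pace and stop on an object; "force" is the grip in N (left out, the last holds). Time passes only in rows, so rows that repeat a pose let the fingers close. It gives the time, the measured TCP pose, the force and the opening at its end, in the units of the state.
- ctrl.get_state(): the state, without advancing time (a new reading comes with each control period).
- cams.read_camera(name): name is "scene" or "top" or "wrist"; returns a dict with "color" (384x512x3 uint8, red, green, blue), "fx", "fy", "cx", "cy" (pixels), "k1" (the pictures are not rectified: a ray, as slopes to the right and down, at radius r is drawn at 1 + k1 r^2 times it, then the intrinsics apply), "view" (4x4, takes a point from world to camera coordinates). Camera axes: x right, y down, z forward; pixel columns grow to the right and rows downward; lengths in m; the calibration is good to about 2 mm. A picture is of the moment at which its call begins. There is no depth.
- ctrl.sign_off(): hands the job in, once; it reports no verdict.
The state is a dict: "time": time; "qpos": joint angles; "dq": joint speeds; "joint_efforts": joint torques, N m; "eef_pos": TCP position; "tcp_rot": TCP orientation; "contact_force": force on the tool from outside, world axes, zero at the start; "wrist_torque": the same for the moment, N m; "opening": opening from 0.0 (shut) to 1.0 (fully open).
Only numpy, scipy, OpenCV 4.12 (cv2) and the standard library are available. Lean on these libraries where they do the work, as an engineer would, in place of code of your own. Each camera call takes 0.05 s, during which the arm holds its last target. There are 200 camera calls.

TASK

The bench analyser rocks: one of its two front feet, which cannot be adjusted, does not bear on the slab. Feel under them with the shim blade held by its grip: it jams under the one that bears, so push gently and never force it, and slides in under the slack one. Push it fully home there, centred and flat on the slab with its grip up against the foot pad, let go, and leave everything else where it is.

Things in the scene. Friction and masses are not known exactly. Their poses are not given: they have to be found in the camera images.
- shim_grip (a point): centre of the upright black grip of the loose shim blade; pinch it here from above across its 16 mm width. Grip: 40 long (x), 16 wide (y), 42 high, on the rear end of the blade. x points along the blade to its tip, z up. The blade's underside lies 25 mm below this point; from grip front to tip 62 mm of blade are free. 0.13 kg
- shim_tip (a point): tip of the same steel shim blade, 82 mm ahead of the grip's centre (x along the blade); blade 30 wide, 4 thick, flat below; the last 12 mm are bevelled on top to 2 mm. This point is 2 mm above the underside
- foot_left (a point): top of the bolt head over the analyser's front foot at its own +y side; x points level into the analyser (the way to slide the shim), z up. On this axis: a square steel pad 44 x 44 x 9 mm. Its underside lies 44 to 65 mm below this point, not measured, nor is it known if this foot is the slack one. A push of 30 N would shift the machine
- foot_right (a point): the same for the front foot at the analyser's own -y side, 170 mm from the other. A rubber-faced stone slab 340 mm wide lies under both and reaches 140 mm out in front of the feet's axes; its flat top is somewhere 16 to 30 mm above the bench: feel for it. The slack pad hangs about 6.4 mm above the slab, the other 1.4 mm (each tilts 0.03 rad). The ledge with the bolts starts 18 mm before the axes; the housing, 43 mm behind them, is 250 mm high
- mug: white mug, 80 across, 92 high; leave it
- bottle: white bottle, 60 across, 120 high; leave it
- tube_rack: rack of sample tubes, 90 x 160, 86 high; leave it
- spanner: steel spanner lying flat, 160 long; leave it
- screwdriver: screwdriver lying flat, 170 long; leave it
- level: small aluminium spirit level, 120 x 22 x 26; leave it
- plain_shims: pile of plain shim plates, 60 x 30, 8 high; leave it
Not all that is in view belongs to the job. What is meant by the part that bears shim_grip is not blue, and is the smaller of those in its own colour.

How it is judged:
At the end, for the whole second after the job is handed in: The shim blade lies under a front foot, flat (within 0.08 rad), tip 30 to 45 mm beyond the foot's axis (grip within 10 mm of the pad), tip and grip within 12 mm of the foot's centre line, at rest (((x of shim_tip in the frame of foot_left between 0.03 and 0.045 m and y of shim_tip in the frame of foot_left between -0.012 and 0.012 m and y of shim_grip in the frame of foot_left between -0.012 and 0.012 m) or (x of shim_tip in the frame of foot_right between 0.03 and 0.045 m and y of shim_tip in the frame of foot_right between -0.012 and 0.012 m and y of shim_grip in the frame of foot_right between -0.012 and 0.012 m)) and angle between shim_grip's own z axis and vertical below 0.08 rad and height (world z) of shim_grip below 0.058 m and linear speed of shim below 0.01 m/s); the robot touches nothing.
It fails at once if the shim blade is forced against the analyser's feet or the slab with more than 30 N (contact force between shim and analyser above 30 N).
It fails at once if the mug, bottle, tube rack, spanner, screwdriver, spirit level or plain shims are moved from their place by more than 30 mm (distance of any of mug, bottle, tube_rack, spanner, screwdriver, level, plain_shims from where it was at the start of the episode above 0.03 m).
It also fails if it takes over 58 s, if anything falls off the work surface, if the arm or the gripper's body presses on something with over 40 N, if the wrist force passes 120 N, or if a joint passes its speed limit or range.

## Working session

There is one attempt and no reset: what is moved stays moved. The work goes in short steps, Python scripts to look and compute and a tool call to move; the robot and the scene stay as the last step left them, time stands still between calls to the robot, and variables do not carry over. Pictures are saved under pics/ and viewed, about 8 in all and at most 12, crops included, and the job is handed in when it is done.

Besides the shell and the picture viewer there is one more tool, called after "Call:" by a JSON object that holds its "api" and its "payload". play_rows: Moves the arm, as the interface text tells. Shifts and turns lie within -1 to 1; 1 stands for 0.3 m of shift or pi/2 rad of turn. Its arguments: {"type":"object","properties":{"rows":{"type":"array"},"force":{"type":"number"}},"required":["rows"]}

```bash
mkdir -p pics; cat > h.py <<'E'
import numpy as np, cv2
from plant import ctrl, cams
from scipy.spatial.transform import Rotation as R
def snap(n,f):
    d=cams.read_camera(n); cv2.imwrite(f'pics/{f}.png',d['color'][...,::-1])
    np.savez(f'pics/{f}.npz',**{k:v for k,v in d.items()}); return d
def load(f): return {k:(v if v.ndim else float(v)) for k,v in np.load(f'pics/{f}.npz').items()}
def proj(d,P):
    P=np.atleast_2d(P); c=P@d['view'][:3,:3].T+d['view'][:3,3]; s=c[:,:2]/c[:,2:]
    s=s*(1+d['k1']*(s**2).sum(1,keepdims=True)); return s*[d['fx'],d['fy']]+[d['cx'],d['cy']]
def ray(d,uv):
    q=(np.array(uv,float)-[d['cx'],d['cy']])/[d['fx'],d['fy']]; s=q.copy()
    for _ in range(30): s=q/(1+d['k1']*(s@s))
    Rm=d['view'][:3,:3]; return -Rm.T@d['view'][:3,3], Rm.T@np.r_[s,1]
def atz(d,uv,z):
    o,v=ray(d,uv); return o+v*(z-o[2])/v[2]
def tri(*du):
    A=np.zeros((3,3));b=np.zeros(3)
    for d,uv in du:
        o,v=ray(d,uv); v/=np.linalg.norm(v); M=np.eye(3)-np.outer(v,v); A+=M;b+=M@o
    p=np.linalg.solve(A,b)
    return p,[np.linalg.norm(proj(d,p)[0]-uv) for d,uv in du]
E
python3 - <<'E'
from h import *
for n in('scene','top'):
    d=snap(n,n+'0'); print(n,d['fx'],d['k1'],(-d['view'][:3,:3].T@d['view'][:3,3]).round(3),d['view'][2,:3].round(2))
a=cv2.imread('pics/scene0.png');b=cv2.imread('pics/top0.png')
cv2.imwrite('pics/both.png',np.hstack([cv2.resize(a,(400,300)),cv2.resize(b,(400,300))]))
print(ctrl.get_state())
E
```

```text
scene 371.1055690385177 -0.09932244241220661 [1.3   0.101 0.628] [-0.81 -0.06 -0.59]
top 472.1703351369873 -0.06143660259485765 [0.406 0.044 1.244] [ 0.12  0.02 -0.99]
{'time': 0.1, 'qpos': array([ 9.91004944e-01,  2.87125885e-01,  1.57803371e+00, -1.31325702e-05,
        1.27860301e+00, -1.50003243e-01]), 'dq': array([-7.15014106e-04, -2.49215898e-03, -5.37466062e-03,  2.87657414e-03,
       -2.87340058e-03, -9.29395601e-05]), 'joint_efforts': array([ 8.92799399e-04, -4.07296872e+01, -2.93698114e+01, -9.16615477e-05,
        3.39769853e-03, -2.25575505e-06]), 'eef_pos': array([0.2809055 , 0.61311726, 0.23005127]), 'tcp_rot': array([-0.38219567,  0.59581893,  0.38156119,  0.59442184]), 'contact_force': array([-0.09259788, -0.00252377, -0.22026244]), 'wrist_torque': array([ 0.02925155, -0.01201922,  0.05782906]), 'opening': 1.0048792835744111}
```

View pics/scene0.png

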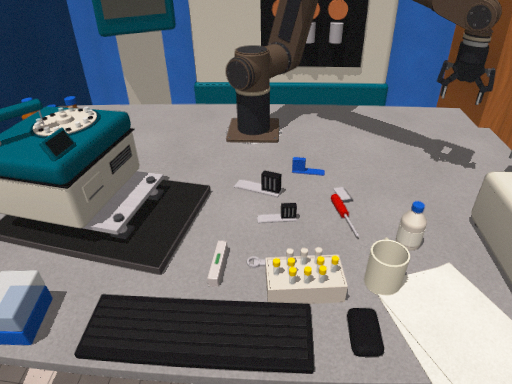

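View pics/top0.png

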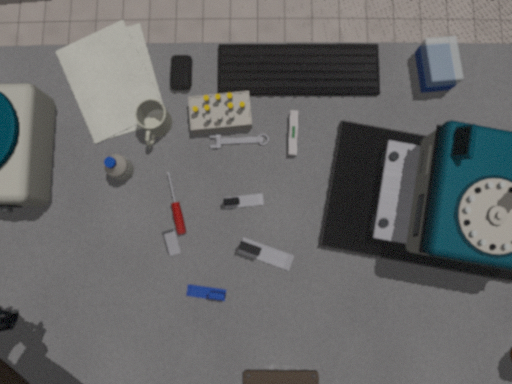

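Candidates for the shim: blue (scene 298,167), large black (272,182), small black (289,211). The small black one fits, being not blue and the smaller of its colour. I'll confirm it and the bolts in enlarged crops.

```bash
python3 - <<'E'
import cv2,numpy as np
a=cv2.imread('pics/scene0.png');b=cv2.imread('pics/top0.png')
g=lambda im,x,y,w,h:cv2.resize(im[y:y+h,x:x+w],(400,300),interpolation=cv2.INTER_CUBIC)
# scale: 5x (80x60), 4x(100x75)
o=np.vstack([np.hstack([g(b,210,170,80,60),g(a,240,180,80,60)]),np.hstack([g(b,340,130,160,120),g(a,90,160,100,75)])])
cv2.imwrite('pics/c1.png',np.clip(o.astype(float)*1.3,0,255).astype('uint8'))
E
```

```text
(no output)
```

View pics/c1.png

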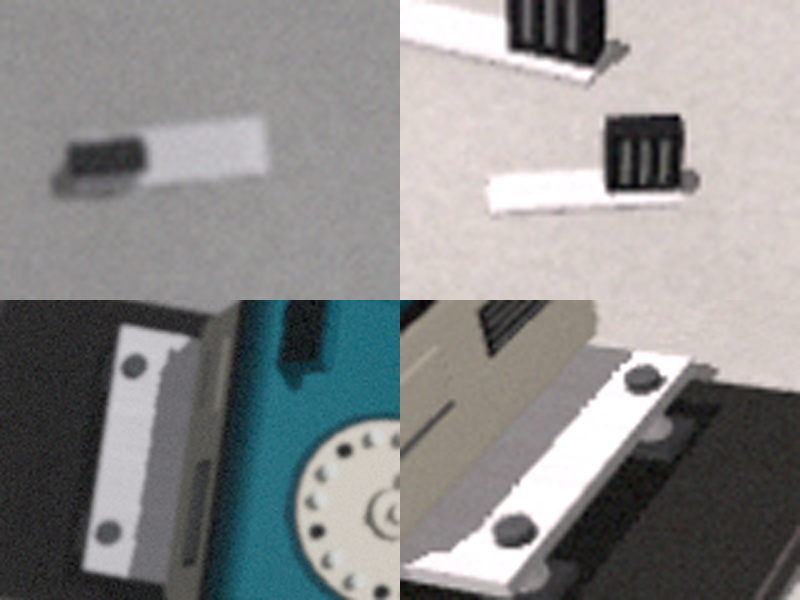

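```bash
python3 - <<'E'
from h import *
t=load('top0');s=load('scene0')
L,e1=tri((t,(393.6,156)),(s,(119.25,216.5)));Rr,e2=tri((t,(383.2,222.8)),(s,(150.75,179)))
print('L',L.round(4),e1,'R',Rr.round(4),e2,'dist',np.linalg.norm((L-Rr)[:2]))
y=(L-Rr)[:2];y/=np.linalg.norm(y);x=np.r_[y[1],-y[0]];print('foot x dir',x,np.arctan2(x[1],x[0]))
for n,u,v,z in(('tip',(263.2,199.2),(258,219.1),.003),('grip',(231.3,201.6),(288.8,203.8),.046)):
    print(n,atz(t,u,z).round(4),atz(s,v,z).round(4),tri((t,u),(s,v)))
E
```

```text
L [ 0.6327 -0.2831  0.0746] [np.float64(0.4456136891175218), np.float64(0.46408747036360243)] R [ 0.4651 -0.2529  0.0736] [np.float64(0.10008013340436463), np.float64(0.08945406153836098)] dist 0.1703397456074405
foot x dir [-0.17744257 -0.98413116] -1.7491834988157724
tip [0.5307 0.0441 0.003 ] [0.5419 0.0485 0.003 ] (array([ 0.53145336,  0.04595859, -0.00569633]), [np.float64(0.6799673272111237), np.float64(0.6740352023026395)])
grip [0.5202 0.1255 0.046 ] [0.5288 0.1285 0.046 ] (array([0.52072878, 0.12736042, 0.0398042 ]), [np.float64(0.5532837454833706), np.float64(0.5420476012515798)])
```

```bash
cat >> h.py <<'E'
def go(pos,bang,base=None):
    """print shift, turn units for TCP pos and blade heading bang (tool x down, jaws across blade)"""
    st=ctrl.get_state(); C=R.from_quat(st['tcp_rot']).as_matrix(); best=None
    for s in(1,-1):
        z=s*np.array([-np.sin(bang),np.cos(bang),0]); x=np.array([0,0,-1.]); T=np.c_[x,np.cross(z,x),z]
        rv=R.from_matrix(C.T@T).as_rotvec()
        if best is None or np.linalg.norm(rv)<np.linalg.norm(best): best=rv
    sh=C.T@(np.array(pos)-st['eef_pos'])
    print('shift',(sh/.3).round(4),'turn',(best/(np.pi/2)).round(4),'rows>=',max(np.linalg.norm(sh)/.0417,np.degrees(np.linalg.norm(best))/7.16).round(1))
    print('axes x,y,z',C.T.round(3).tolist())
E
python3 - <<'E'
from h import *
go([.5215,.1265,.2],-1.44)
E
```

```text
shift [ 0.1022 -1.4049 -1.1402] turn [ 6.431e-01 -1.300e-03  5.000e-04] rows>= 13.0
axes x,y,z [[-0.001, -0.002, -1.0], [-0.909, 0.417, 0.0], [0.417, 0.909, -0.002]]
```

Call:
{"api": "play_rows", "payload": {"rows": [[100,[0.1,-0.98,-0.8],[0.4,0,0]],[100,[0.1,-0.98,-0.8],[0.4,0,0]],[100,[0.1,-0.98,-0.8],[0.4,0,0]],[100,[0.1,-0.98,-0.8],[0.4,0,0]],[100,[0.1,-0.98,-0.8],[0.4,0,0]],[100,[0.1,-0.98,-0.8],[0.4,0,0]],[100,[0.1,-0.98,-0.8],[0.4,0,0]],[100,[0.1,-0.98,-0.8],[0.4,0,0]],[100,[0.1,-0.98,-0.8],[0.4,0,0]],[100,[0.1,-0.98,-0.8],[0.4,0,0]]]}}

```text
time: 0.93
eef_pos: [0.4502, 0.268, 0.2003]
tcp_rot: [-0.178, 0.685, 0.177, 0.684]
contact_force: [0.9, 0.1, -0.2]
opening: 0.999
```

```bash
python3 - <<'E'
from h import *
print(ctrl.get_state()['qpos'].round(2)); go([.5215,.1265,.2],-1.44)
E
```

```text
[ 0.34 -0.02  1.97 -0.    1.19 -0.16]
shift [ 0.002  -0.5277 -0.0212] turn [ 0.2396 -0.0009  0.0015] rows>= 3.8
axes x,y,z [[-0.001, -0.003, -1.0], [-0.486, 0.874, -0.002], [0.874, 0.486, -0.002]]
```

Call:
{"api": "play_rows", "payload": {"rows": [[60,[0,-0.528,-0.02],[0.24,0,0]],[60,[0,-0.528,-0.02],[0.24,0,0]],[60,[0,-0.528,-0.02],[0.24,0,0]],[60,[0,-0.528,-0.02],[0.24,0,0]],[60,[0,-0.528,-0.02],[0.24,0,0]],[60,[0,-0.528,-0.02],[0.24,0,0]],[60,[0,-0.528,-0.02],[0.24,0,0]],[60,[0,-0.528,-0.02],[0.24,0,0]]]}}

```text
time: 1.6
eef_pos: [0.5202, 0.1332, 0.201]
tcp_rot: [-0.048, 0.706, 0.049, 0.705]
contact_force: [-0.0, 0.5, -0.5]
opening: 0.6
```

```bash
python3 - <<'E'
from h import *
d=snap('wrist','w1'); go([.5215,.1265,.01],-1.44)
print(d['fx'],proj(d,[[.5215,.1265,.046],[.5322,.0453,.003],[.5215,.1265,.0]]))
print(ctrl.get_state()['contact_force'])
E
```

```text
shift [ 0.6369 -0.0234  0.0017] turn [ 0.0045 -0.0004 -0.0002] rows>= 4.6
axes x,y,z [[-0.001, 0.0, -1.0], [-0.137, 0.991, 0.0], [0.991, 0.137, -0.001]]
331.786580557108 [[249.92971495 183.85620441]
 [249.45034249 243.3722322 ]
 [249.92128095 172.20462662]]
[ 0.01747167  0.5074005  -0.72077062]
```

View pics/w1.png

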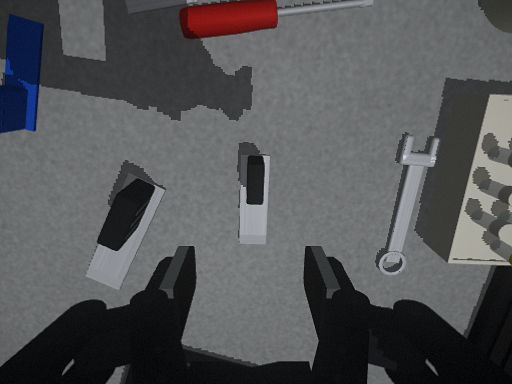

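```bash
python3 - <<'E'
from h import *
d=load('w1')
a=cv2.imread('pics/w1.png')[140:260,215:295]
cv2.imwrite('pics/w1c.png',cv2.convertScaleAbs(cv2.resize(a,(400,600),interpolation=cv2.INTER_CUBIC),alpha=1.6,beta=10))
for p,z in(((253,243),.003),((256.3,180),.046)): print(atz(d,p,z).round(4))
E
```

```text
[0.5361 0.0463 0.003 ]
[0.5269 0.131  0.046 ]
```

View pics/w1c.png

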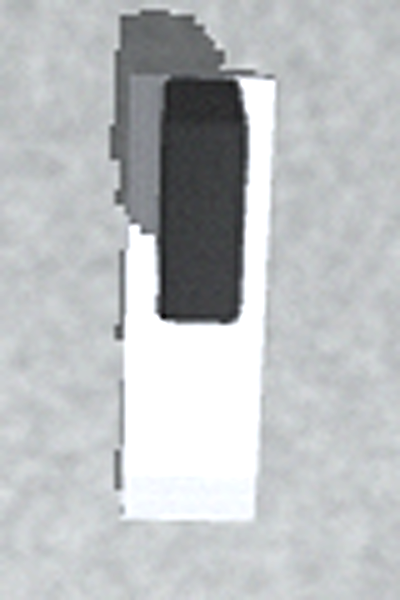

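```bash
python3 - <<'E'
from h import *
d=load('w1')
a=atz(d,(252.8,243.8),.003);g=atz(d,(255.4,184),.046);print(a,g,np.linalg.norm((a-g)[:2]),np.arctan2(*(a-g)[1::-1]))
b=atz(d,(255.6,155.2),.004);print(b,np.arctan2(*(a-b)[1::-1]),np.linalg.norm((a-b)[:2]))
go([.525,.1265,.01],-1.447)
E
```

```text
[0.5360271  0.04529306 0.003     ] [0.52657451 0.1270612  0.046     ] 0.08231269539643005 -1.4557048389429263
[0.524715  0.1461768 0.004    ] -1.4591326597450593 0.10151597066550272
shift [ 0.6369 -0.025   0.0132] turn [ 0.0089 -0.0004 -0.0002] rows>= 4.6
axes x,y,z [[-0.001, 0.0, -1.0], [-0.137, 0.991, 0.0], [0.991, 0.137, -0.001]]
```

Call:
{"api": "play_rows", "payload": {"rows": [[60,[0.3,-0.024,0.017],[0.014,0,0]],[60,[0.5,-0.024,0.017],[0.014,0,0]],[60,[0.58,-0.024,0.017],[0.014,0,0]],[60,[0.61,-0.024,0.017],[0.014,0,0]],[60,[0.635,-0.024,0.017],[0.014,0,0]],[60,[0.635,-0.024,0.017],[0.014,0,0]],[60,[0.635,-0.024,0.017],[0.014,0,0]],[60,[0.635,-0.024,0.017],[0.014,0,0]]], "force": 50}}

```text
time: 2.32
eef_pos: [0.5284, 0.1264, 0.0128]
tcp_rot: [-0.041, 0.705, 0.041, 0.707]
contact_force: [0.9, -0.2, -0.4]
opening: 0.599
```

Call:
{"api": "play_rows", "payload": {"rows": [[10,[0,0,0],[0,0,0]],[10,[0,0,0],[0,0,0]],[10,[0,0,0],[0,0,0]],[10,[0,0,0],[0,0,0]],[0,[0,0,0],[0,0,0]],[0,[0,0,0],[0,0,0]],[0,[0,0,0],[0,0,0]],[0,[0,0,0],[0,0,0]]], "force": 50}}

```text
time: 2.98
eef_pos: [0.5285, 0.1257, 0.0131]
tcp_rot: [-0.04, 0.705, 0.04, 0.707]
contact_force: [-0.9, 0.3, 7.1]
opening: 0.182
```

```bash
python3 - <<'E'
from h import *
go([.4866,-.142,.09],-1.749)
E
```

```text
shift [-0.2572 -0.8707 -0.2392] turn [ 0.1858  0.002  -0.0003] rows>= 6.8
axes x,y,z [[0.003, 0.0, -1.0], [-0.113, 0.994, 0.0], [0.994, 0.113, 0.003]]
```

Call:
{"api": "play_rows", "payload": {"rows": [[0,[-0.1,0,0],[0,0,0]],[0,[-0.2,0,0],[0,0,0]],[0,[-0.257,-0.1,0],[0,0,0]],[0,[-0.257,-0.2,-0.05],[0.05,0,0]],[0,[-0.257,-0.33,-0.1],[0.1,0,0]],[0,[-0.257,-0.46,-0.15],[0.15,0,0]],[0,[-0.257,-0.6,-0.2],[0.186,0,0]],[0,[-0.257,-0.73,-0.239],[0.186,0,0]],[0,[-0.257,-0.83,-0.239],[0.186,0,0]],[0,[-0.257,-0.87,-0.239],[0.186,0.002,0]]]}}

```text
time: 3.82
eef_pos: [0.4853, -0.146, 0.0888]
tcp_rot: [0.064, 0.705, -0.065, 0.704]
contact_force: [-0.3, -0.4, -1.2]
opening: 0.178
```

```bash
python3 - <<'E'
from h import *
d=snap('wrist','w2'); print(ctrl.get_state()['contact_force'],ctrl.get_state()['eef_pos'],ctrl.get_state()['opening'])
print(proj(d,[[.6327,-.2831,.0745],[.4651,-.2529,.0745]]))
E
```

```text
[ 0.26880045 -1.4245262  -0.83710229] [ 0.48598585 -0.14634327  0.08894596] 0.18025336696811223
[[523.7722122  403.14930646]
 [248.11081807 402.90932223]]
```

View pics/w2.png

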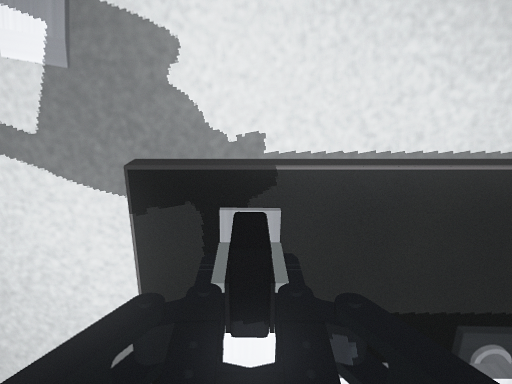

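```bash
python3 - <<'E'
from h import *
d=load('w2');t=load('top0')
Rf=np.array([.4651,-.2529]);L=np.array([.6327,-.2831]);y=(L-Rf)/np.linalg.norm(L-Rf);x=np.array([y[1],-y[0]])
f=lambda p:(((p[:2]-Rf)@x).round(4),((p[:2]-Rf)@y).round(4))
for z in(.016,.023,.03):
    print(z,[f(atz(d,p,z)) for p in((126,169),(505,168))])
S=ctrl.get_state();print(f(S['eef_pos']))
# top picture: fitted slab expected outline
for z in(.016,.03): print(proj(t,[np.r_[Rf+a*x+b*y,z] for a,b in((-.14,-.085),(-.14,.255))]).round(1))
g=cv2.imread('pics/top0.png',0)
for r in(135,160,200,240): print(r,g[r,315:350])
for c in(345,360): print(c,g[110:140,c],g[235:262,c])
E
```

```text
0.016 [(np.float64(-0.1355), np.float64(-0.0809)), (np.float64(-0.1351), np.float64(0.1707))]
0.023 [(np.float64(-0.1371), np.float64(-0.0782)), (np.float64(-0.1367), np.float64(0.1652))]
0.03 [(np.float64(-0.1388), np.float64(-0.0755)), (np.float64(-0.1384), np.float64(0.1597))]
(np.float64(-0.1086), np.float64(0.0017))
[[319.  246.7]
 [339.9 120.4]]
[[319.6 246.7]
 [340.7 119. ]]
135 [111 111 118 116 116 113 113 117 114 115 115 116 113 112 110 109 111 112
 113 109 104  85  66  53  50  41  36  31  32  35  37  33  30  34  33]
160 [115 116 112 112 111 112 116 117 114 115 112 112 116 114 110 111 101  80
  57  50  54  44  35  32  28  31  36  29  32  25  37  37  32  34  34]
200 [113 114 112 111 113 114 114 112 111 106  85  64  55  56  45  37  32  31
  33  35  37  32  34  34  28  31  34  31  33  29  40  28  32  36  27]
240 [113 109 100  78  61  53  60  51  31  31  35  35  29  30  37  35  35  33
  34  34  32  34  32  30  33  37  32  35  37  31  32  31  26  38  29]
345 [111 113 112 113 113 115 114 108 111 105  97  69  47  38  36  32  39  29
  35  35  32  32  34  22  32  37  30  34  34  34] [ 36  39  35  28  33  32  34  30  32  39  37  30  34  36  43  53  63  68
  85 105 111 113 112 113 114 116 113]
360 [114 110 113 112 110 112 112 110 109 113 112 112 107  91  60  37  32  29
  25  31  34  32  22  34  36  36  35  34  37  31] [ 35  36  31  37  37  33  29  36  30  31  36  32  29  34  27  36  40  42
  52  62  75  90 107 113 112 109 113]
```

```bash
python3 - <<'E'
from h import *
d=load('w2')
Rf=np.array([.4651,-.2529]);L=np.array([.6327,-.2831]);y=(L-Rf)/np.linalg.norm(L-Rf);x=np.array([y[1],-y[0]])
for a,b,h in((0,.08,.12),(0,.08,.2),(-.06,.08,.15),(.0,.08,.28)):
    s=np.r_[a*x+b*y,h]; print(a,b,h,proj(d,[np.r_[L,.0745]-s,np.r_[Rf,.0745]-s,]).round(0).tolist())
E
```

```text
0 0.08 0.12 [[342.0, 291.0], [166.0, 291.0]]
0 0.08 0.2 [[325.0, 252.0], [182.0, 252.0]]
-0.06 0.08 0.15 [[331.0, 322.0], [177.0, 322.0]]
0.0 0.08 0.28 [[313.0, 226.0], [193.0, 226.0]]
```

Call:
{"api": "play_rows", "payload": {"rows": [[0,[-0.1,0,0.05],[0,0,0]],[0,[-0.22,0,0.13],[0,0,0]],[0,[-0.34,0,0.2],[0,0,0]],[0,[-0.45,0,0.26],[0,0,0]],[0,[-0.5,0,0.28],[0,0,0]],[0,[-0.5,0,0.28],[0,0,0]],[0,[-0.5,0,0.28],[0,0,0]]]}}

```text
time: 4.45
eef_pos: [0.5687, -0.1559, 0.2379]
tcp_rot: [0.063, 0.705, -0.063, 0.703]
contact_force: [-0.8, -0.2, -2.1]
opening: 0.18
```

```bash
python3 - <<'E'
from h import *
d=snap('wrist','w3'); 
print(proj(d,[[.6327,-.2831,.0745],[.4651,-.2529,.0745]]))
E
```

```text
[[330.66628588 279.5780501 ]
 [169.1520914  279.19000206]]
```

View pics/w3.png

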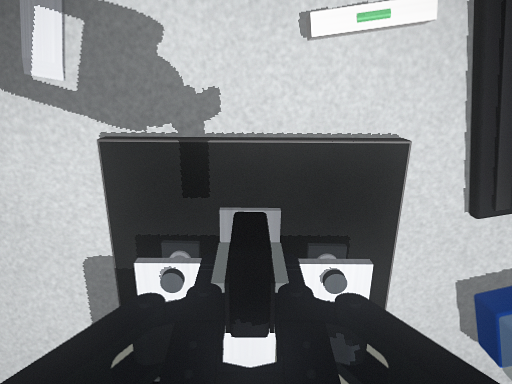

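```bash
python3 - <<'E'
from h import *
d=load('w3');g=cv2.cvtColor(d['color'],cv2.COLOR_RGB2GRAY)
P=[]
for cx in(172,334):
    w=g[265:298,cx-17:cx+18]; n,l,s,c=cv2.connectedComponentsWithStats((w<140).astype('uint8'))
    k=l[16,17]; print(s[k],c[k]+[cx-17,265]); P.append(atz(d,c[k]+[cx-17,265],.0725))
Rf,L=P; print(P,np.linalg.norm(L-Rf))
y=(L-Rf)[:2];y/=np.linalg.norm(y);x=np.r_[y[1],-y[0]];print(x,np.arctan2(x[1],x[0]))
for z in(.016,.03):print([((atz(d,p,z)-Rf)[:2]@x,(atz(d,p,z)-Rf)[:2]@y) for p in((99,142),(410,142))])
s=ctrl.get_state();print((s['eef_pos']-Rf)[:2]@x,(s['eef_pos']-Rf)[:2]@y,R.from_quat(s['tcp_rot']).as_matrix().round(4))
E
```

```text
[  5   3  25  25 472] [171.91737288 280.06991525]
[  4   4  26  25 478] [334.07322176 281.0292887 ]
[array([ 0.4669594 , -0.25557798,  0.0725    ]), array([ 0.63639735, -0.28680439,  0.0725    ])] 0.17229134115686456
[-0.18124187 -0.98343855] -1.753045414038531
[(np.float64(-0.13756949777007532), np.float64(-0.08372853286590548)), (np.float64(-0.13930542668345997), np.float64(0.25743157057054034))]
[(np.float64(-0.1397095635341152), np.float64(-0.07735421165402503)), (np.float64(-0.1413789246161511), np.float64(0.25072339280830996))]
-0.1165518574274024 0.08065513659944502 [[-6.000e-03  1.767e-01  9.842e-01]
 [ 1.600e-03  9.843e-01 -1.767e-01]
 [-1.000e+00  5.000e-04 -6.200e-03]]
```

```bash
cat >> h.py <<'E'
HD=-1.751; FX=np.array([np.cos(HD),np.sin(HD)]); FY=np.array([-FX[1],FX[0]])
FR=np.array([.468,-.256]); FL=np.array([.6353,-.2863])
def foot(f,p): return (np.array(p)[:2]-f)@FX,(np.array(p)[:2]-f)@FY
def tgt(f,a,b,z): return np.r_[f+a*FX+b*FY,z]
E
python3 - <<'E'
from h import *
d=load('w3');s=ctrl.get_state();z=s['eef_pos'][2]
t=atz(d,(249,367),z-.011);print('tip-tcp in foot axes',np.subtract(foot(FR,t),foot(FR,s['eef_pos'])))
t=atz(d,(250,208),z-.010);print('rear-tcp',np.subtract(foot(FR,t),foot(FR,s['eef_pos'])))
go(tgt(FR,-.113,0,.07),HD)
E
```

```text
tip-tcp in foot axes [0.0794836  0.00164753]
rear-tcp [-0.02072074  0.00192723]
shift [ 0.5544 -0.0117 -0.2626] turn [ 0.0016 -0.004  -0.0003] rows>= 4.4
axes x,y,z [[-0.006, 0.002, -1.0], [0.177, 0.984, 0.001], [0.984, -0.177, -0.006]]
```

Call:
{"api": "play_rows", "payload": {"rows": [[0,[0.1,-0.012,-0.1],[0,0,0]],[0,[0.22,-0.012,-0.2],[0,-0.002,0]],[0,[0.34,-0.012,-0.2626],[0.0016,-0.004,0]],[0,[0.45,-0.012,-0.2626],[0.0016,-0.004,0]],[0,[0.52,-0.012,-0.2626],[0.0016,-0.004,0]],[0,[0.58,-0.012,-0.2626],[0.0016,-0.004,0]],[0,[0.61,-0.012,-0.2626],[0.0016,-0.004,0]],[0,[0.61,-0.012,-0.2626],[0.0016,-0.004,0]],[0,[0.61,-0.012,-0.2626],[0.0016,-0.004,0]]]}}

```text
time: 5.25
eef_pos: [0.4886, -0.1457, 0.0539]
tcp_rot: [0.064, 0.704, -0.064, 0.704]
contact_force: [-0.3, -0.6, -0.2]
opening: 0.18
```

```bash
python3 - <<'E'
from h import *
s=ctrl.get_state();print(s['eef_pos'],foot(FR,s['eef_pos']),s['contact_force']);go(tgt(FR,-.113,0,s['eef_pos'][2]),HD)
E
```

```text
[ 0.48862805 -0.14570457  0.05386101] (np.float64(-0.11220660913888433), np.float64(0.0005257835999789161)) [-0.34304111 -0.6070401  -0.15086988]
shift [ 0.      0.0026 -0.0018] turn [-0.0004  0.0003 -0.0003] rows>= 0.0
axes x,y,z [[0.001, 0.0, -1.0], [0.18, 0.984, 0.0], [0.984, -0.18, 0.0]]
```

Call:
{"api": "play_rows", "payload": {"rows": [[0,[0.01,0,0],[0,0,0]],[0,[0.02,0,0],[0,0,0]],[0,[0.0267,0,0],[0,0,0]],[0,[0.03,0,0],[0,0,0]],[0,[0.0333,0,0],[0,0,0]],[0,[0.0333,0,0],[0,0,0]]]}}

```text
time: 5.75
eef_pos: [0.4898, -0.1464, 0.045]
tcp_rot: [0.064, 0.703, -0.064, 0.705]
contact_force: [1.0, -0.4, -0.8]
opening: 0.177
```

Call:
{"api": "play_rows", "payload": {"rows": [[0,[0.0033,0,0],[0,0,0]],[0,[0.0067,0,0],[0,0,0]],[0,[0.0067,0,0],[0,0,0]],[0,[0.0067,0,0],[0,0,0]]]}}

```text
time: 6.08
eef_pos: [0.4897, -0.1464, 0.0429]
tcp_rot: [0.064, 0.703, -0.064, 0.705]
contact_force: [0.2, 0.9, -1.1]
opening: 0.178
```

Call:
{"api": "play_rows", "payload": {"rows": [[0,[0.0033,0,0],[0,0,0]],[0,[0.0067,0,0],[0,0,0]],[0,[0.0067,0,0],[0,0,0]],[0,[0.0067,0,0],[0,0,0]]]}}

```text
time: 6.42
eef_pos: [0.4897, -0.1464, 0.0408]
tcp_rot: [0.064, 0.703, -0.064, 0.705]
contact_force: [-0.2, -0.4, -1.6]
opening: 0.184
```

Call:
{"api": "play_rows", "payload": {"rows": [[0,[0.0033,0,0],[0,0,0]],[0,[0.0067,0,0],[0,0,0]],[0,[0.0067,0,0],[0,0,0]]]}}

```text
time: 6.67
eef_pos: [0.4896, -0.1463, 0.0386]
tcp_rot: [0.064, 0.703, -0.064, 0.705]
contact_force: [0.1, 0.8, -1.2]
opening: 0.18
```

Call:
{"api": "play_rows", "payload": {"rows": [[0,[0.0033,0,0],[0,0,0]],[0,[0.0067,0,0],[0,0,0]],[0,[0.0067,0,0],[0,0,0]]]}}

```text
time: 6.92
eef_pos: [0.4898, -0.1464, 0.0367]
tcp_rot: [0.064, 0.703, -0.064, 0.705]
contact_force: [-0.3, -0.2, -1.1]
opening: 0.181
```

Call:
{"api": "play_rows", "payload": {"rows": [[0,[0.0033,0,0],[0,0,0]],[0,[0.0067,0,0],[0,0,0]],[0,[0.0067,0,0],[0,0,0]]]}}

```text
time: 7.17
eef_pos: [0.4903, -0.1467, 0.0365]
tcp_rot: [0.064, 0.703, -0.064, 0.705]
contact_force: [-3.6, 1.3, 8.5]
opening: 0.182
```

Call:
{"api": "play_rows", "payload": {"rows": [[0,[-0.0043,0,0],[0,0,0]],[0,[-0.0043,-0.01,0],[0,0,0]],[0,[-0.0043,-0.02,0],[0,0,0]],[0,[-0.0043,-0.02,0],[0,0,0]]]}}

```text
time: 7.5
eef_pos: [0.489, -0.1528, 0.0365]
tcp_rot: [0.064, 0.703, -0.064, 0.705]
contact_force: [0.2, -0.1, 3.2]
opening: 0.179
```

Call:
{"api": "play_rows", "payload": {"rows": [[0,[0,-0.005,0],[0,0,0]],[0,[0,-0.01,0],[0,0,0]],[0,[0,-0.01,0],[0,0,0]]]}}

```text
time: 7.75
eef_pos: [0.4887, -0.1532, 0.0365]
tcp_rot: [0.066, 0.703, -0.063, 0.705]
contact_force: [2.2, 10.6, 4.8]
opening: 0.183
```

Call:
{"api": "play_rows", "payload": {"rows": [[0,[0,-0.003,0],[0,0,0]],[0,[0,-0.0067,0],[0,0,0]],[0,[0,-0.0067,0],[0,0,0]]]}}

```text
time: 8.0
eef_pos: [0.4886, -0.1534, 0.0366]
tcp_rot: [0.068, 0.703, -0.062, 0.705]
contact_force: [3.4, 17.0, 7.4]
opening: 0.177
```

Call:
{"api": "play_rows", "payload": {"rows": [[0,[0,0.03,0],[0,0,0]],[0,[0,0.07,0],[0,0,0]],[0,[-0.04,0.09,0],[0,0,0]],[0,[-0.08,0.09,0.03],[0,0,0]],[0,[-0.08,0.09,0.12],[0,0,0]],[0,[-0.08,0.09,0.24],[0,0,0]],[0,[-0.08,0.09,0.36],[0,0,0]],[0,[-0.08,0.09,0.48],[0,0,0]],[0,[-0.08,0.09,0.567],[0,0,0]],[0,[-0.08,0.09,0.567],[0,0,0]]]}}

```text
time: 8.83
eef_pos: [0.6642, -0.1623, 0.0614]
tcp_rot: [0.063, 0.702, -0.064, 0.707]
contact_force: [-0.7, 0.9, -0.1]
opening: 0.177
```

```bash
python3 - <<'E'
from h import *
s=ctrl.get_state();print(s['eef_pos'],foot(FL,s['eef_pos']),s['contact_force']);go(tgt(FL,-.113,0,.0385),HD)
d=snap('wrist','w4');z=s['eef_pos'][2]
cv2.imwrite('pics/w4c.png',cv2.convertScaleAbs(d['color'][100:384,100:450,::-1],alpha=1.3))
E
```

```text
[ 0.66415374 -0.16226174  0.06137618] (np.float64(-0.12720118919657197), np.float64(0.00615514312230264)) [-0.67964003  0.86177157 -0.08338067]
shift [ 0.0762 -0.0472 -0.0211] turn [-0.0002  0.0049  0.0009] rows>= 0.7
axes x,y,z [[0.007, -0.003, -1.0], [0.18, 0.984, -0.001], [0.984, -0.179, 0.008]]
```

View pics/w4c.png

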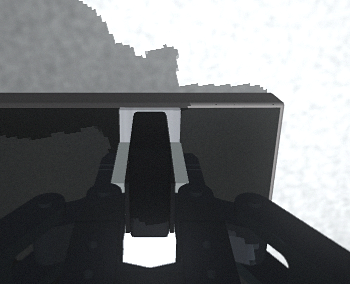

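Call:
{"api": "play_rows", "payload": {"rows": [[0,[0.02,-0.047,-0.021],[0,0.005,0.001]],[0,[0.04,-0.047,-0.021],[0,0.005,0.001]],[0,[0.055,-0.047,-0.021],[0,0.005,0.001]],[0,[0.065,-0.047,-0.021],[0,0.005,0.001]],[0,[0.07,-0.047,-0.021],[0,0.005,0.001]],[0,[0.07,-0.047,-0.021],[0,0.005,0.001]],[0,[0.07,-0.047,-0.021],[0,0.005,0.001]]]}}

```text
time: 9.47
eef_pos: [0.6511, -0.1739, 0.0398]
tcp_rot: [0.064, 0.706, -0.063, 0.703]
contact_force: [0.5, -0.3, -0.1]
opening: 0.182
```

```bash
python3 - <<'E'
from h import *
s=ctrl.get_state();print(s['eef_pos'],foot(FL,s['eef_pos']),s['contact_force']);go(tgt(FL,-.113,0,.0365),HD)
E
```

```text
[ 0.65114743 -0.17387245  0.03978654] (np.float64(-0.11344736766901689), np.float64(-0.0045595641490508675)) [ 0.53928906 -0.28503335 -0.11174807]
shift [ 0.0109 -0.0015  0.0153] turn [-0.0004 -0.003  -0.0007] rows>= 0.1
axes x,y,z [[-0.004, 0.002, -1.0], [0.18, 0.984, 0.001], [0.984, -0.18, -0.005]]
```

Call:
{"api": "play_rows", "payload": {"rows": [[0,[0.004,0,0.008],[0,-0.003,0]],[0,[0.007,0,0.015],[0,-0.003,0]],[0,[0.0105,0,0.015],[0,-0.003,0]],[0,[0.0105,0,0.015],[0,-0.003,0]],[0,[0.0105,0,0.015],[0,-0.003,0]]]}}

```text
time: 9.88
eef_pos: [0.656, -0.1749, 0.0367]
tcp_rot: [0.064, 0.704, -0.064, 0.704]
contact_force: [0.5, 0.0, -1.0]
opening: 0.181
```

Call:
{"api": "play_rows", "payload": {"rows": [[0,[0.0017,0,0],[0,0,0]],[0,[0.0033,0,0],[0,0,0]],[0,[0.0033,0,0],[0,0,0]]]}}

```text
time: 10.13
eef_pos: [0.656, -0.175, 0.0366]
tcp_rot: [0.064, 0.704, -0.064, 0.704]
contact_force: [-1.6, 1.4, 4.8]
opening: 0.182
```

```bash
python3 - <<'E'
from h import *
s=ctrl.get_state();print(s['eef_pos'],foot(FL,s['eef_pos']),s['contact_force']);go(tgt(FL,-.113,0,.0365),HD)
E
```

```text
[ 0.65602217 -0.17496094  0.03660942] (np.float64(-0.11325020392783004), np.float64(0.00043132946718154724)) [-1.57197049  1.4103505   4.84020801]
shift [ 0.0004 -0.0008 -0.0014] turn [-0.0005  0.0004 -0.0007] rows>= 0.0
axes x,y,z [[0.001, 0.001, -1.0], [0.18, 0.984, 0.001], [0.984, -0.18, 0.001]]
```

Touching the slab at the same height. I'll ease up and slide in.

Call:
{"api": "play_rows", "payload": {"rows": [[0,[-0.0015,0,0],[0,0,0]],[0,[-0.0015,-0.01,0],[0,0,0]],[0,[-0.0015,-0.02,0],[0,0,0]],[0,[-0.0015,-0.02,0],[0,0,0]]]}}

```text
time: 10.47
eef_pos: [0.6552, -0.1812, 0.0366]
tcp_rot: [0.064, 0.703, -0.064, 0.705]
contact_force: [1.2, 2.2, 3.9]
opening: 0.177
```

Call:
{"api": "play_rows", "payload": {"rows": [[0,[0,-0.005,0],[0,0,0]],[0,[0,-0.01,0],[0,0,0]],[0,[0,-0.015,0],[0,0,0]],[0,[0,-0.015,0],[0,0,0]]]}}

```text
time: 10.8
eef_pos: [0.6544, -0.1853, 0.0366]
tcp_rot: [0.064, 0.704, -0.064, 0.705]
contact_force: [1.3, 2.4, 4.7]
opening: 0.182
```

Call:
{"api": "play_rows", "payload": {"rows": [[0,[0,-0.005,0],[0,0,0]],[0,[0,-0.008,0],[0,0,0]],[0,[0,-0.008,0],[0,0,0]]]}}

```text
time: 11.05
eef_pos: [0.654, -0.1876, 0.0366]
tcp_rot: [0.064, 0.704, -0.064, 0.705]
contact_force: [0.5, 1.9, 5.3]
opening: 0.178
```

Call:
{"api": "play_rows", "payload": {"rows": [[0,[0,-0.005,0],[0,0,0]],[0,[0,-0.01,0],[0,0,0]],[0,[0,-0.01,0],[0,0,0]]]}}

```text
time: 11.3
eef_pos: [0.6534, -0.1906, 0.0366]
tcp_rot: [0.064, 0.704, -0.064, 0.705]
contact_force: [1.1, 2.2, 5.8]
opening: 0.182
```

Call:
{"api": "play_rows", "payload": {"rows": [[0,[0,-0.005,0],[0,0,0]],[0,[0,-0.01,0],[0,0,0]],[0,[0,-0.01,0],[0,0,0]]]}}

```text
time: 11.55
eef_pos: [0.6528, -0.1936, 0.0365]
tcp_rot: [0.064, 0.704, -0.064, 0.705]
contact_force: [1.3, 2.0, 5.8]
opening: 0.181
```

Call:
{"api": "play_rows", "payload": {"rows": [[0,[0,-0.005,0],[0,0,0]],[0,[0,-0.01,0],[0,0,0]],[0,[0,-0.01,0],[0,0,0]]]}}

```text
time: 11.8
eef_pos: [0.6523, -0.1965, 0.0365]
tcp_rot: [0.064, 0.704, -0.064, 0.705]
contact_force: [1.1, 1.2, 5.3]
opening: 0.176
```

```bash
python3 - <<'E'
from h import *
s=ctrl.get_state();print(foot(FL,s['eef_pos']),s['contact_force'],s['wrist_torque']);go(tgt(FL,-.043,0,.0365),HD)
E
```

```text
(np.float64(-0.09141616557192889), np.float64(0.0006508950174952498)) [1.08900803 1.21755462 5.30354034] [ 0.56462952 -0.12802457  0.00485044]
shift [-1.000e-04 -1.614e-01 -2.000e-03] turn [-0.0007  0.001  -0.0009] rows>= 1.2
axes x,y,z [[0.002, 0.001, -1.0], [0.18, 0.984, 0.001], [0.984, -0.18, 0.001]]
```

Call:
{"api": "play_rows", "payload": {"rows": [[0,[-0.001,-0.008,0],[0,0,0]],[0,[-0.001,-0.016,0],[0,0,0]],[0,[-0.001,-0.024,0],[0,0,0]],[0,[-0.001,-0.024,0],[0,0,0]]]}}

```text
time: 12.13
eef_pos: [0.6506, -0.2041, 0.0365]
tcp_rot: [0.064, 0.704, -0.064, 0.704]
contact_force: [0.8, 1.7, 4.4]
opening: 0.18
```

Call:
{"api": "play_rows", "payload": {"rows": [[0,[0,-0.008,0],[0,0,0]],[0,[0,-0.016,0],[0,0,0]],[0,[0,-0.024,0],[0,0,0]],[0,[0,-0.024,0],[0,0,0]]]}}

```text
time: 12.47
eef_pos: [0.6492, -0.2111, 0.0364]
tcp_rot: [0.064, 0.704, -0.064, 0.704]
contact_force: [1.0, 2.0, 4.9]
opening: 0.176
```

Call:
{"api": "play_rows", "payload": {"rows": [[0,[0,-0.008,0],[0,0,0]],[0,[0,-0.016,0],[0,0,0]],[0,[0,-0.024,0],[0,0,0]],[0,[0,-0.024,0],[0,0,0]]]}}

```text
time: 12.8
eef_pos: [0.6479, -0.2182, 0.0364]
tcp_rot: [0.064, 0.704, -0.064, 0.704]
contact_force: [0.6, 1.8, 4.8]
opening: 0.172
```

Call:
{"api": "play_rows", "payload": {"rows": [[0,[-0.001,-0.008,0],[0,0,0]],[0,[-0.001,-0.016,0],[0,0,0]],[0,[-0.001,-0.024,0],[0,0,0]],[0,[-0.001,-0.032,0],[0,0,0]],[0,[-0.001,-0.032,0],[0,0,0]]]}}

```text
time: 13.22
eef_pos: [0.6459, -0.2278, 0.0364]
tcp_rot: [0.064, 0.704, -0.064, 0.704]
contact_force: [-0.0, 1.3, 4.1]
opening: 0.18
```

Call:
{"api": "play_rows", "payload": {"rows": [[0,[0,-0.008,0],[0,0,0]],[0,[0,-0.016,0],[0,0,0]],[0,[0,-0.024,0],[0,0,0]],[0,[0,-0.03,0],[0,0,0]],[0,[0,-0.03,0],[0,0,0]]]}}

```text
time: 13.63
eef_pos: [0.6442, -0.2365, 0.0363]
tcp_rot: [0.064, 0.704, -0.064, 0.704]
contact_force: [-0.2, 0.8, 3.6]
opening: 0.184
```

```bash
python3 - <<'E'
from h import *
s=ctrl.get_state();print(foot(FL,s['eef_pos']),s['contact_force'],s['wrist_torque']);go(tgt(FL,-.043,0,.0365),HD)
E
```

```text
(np.float64(-0.050577312791555896), np.float64(-0.00012818971643458024)) [-0.15998836  0.80285086  3.596856  ] [ 0.2948307  -0.08804957  0.0422085 ]
shift [-0.0006 -0.0253  0.0005] turn [-0.0006 -0.0002 -0.0004] rows>= 0.2
axes x,y,z [[-0.0, 0.001, -1.0], [0.18, 0.984, 0.001], [0.984, -0.18, -0.0]]
```

Tip now ≈ +0.030. Small steps until the grip meets the pad.

Call:
{"api": "play_rows", "payload": {"rows": [[0,[0,-0.005,0],[0,0,0]],[0,[0,-0.01,0],[0,0,0]],[0,[0,-0.015,0],[0,0,0]],[0,[0,-0.015,0],[0,0,0]]]}}

```text
time: 13.97
eef_pos: [0.6435, -0.2407, 0.0363]
tcp_rot: [0.064, 0.704, -0.064, 0.704]
contact_force: [0.9, 1.9, 2.9]
opening: 0.18
```

Call:
{"api": "play_rows", "payload": {"rows": [[0,[0,-0.005,0],[0,0,0]],[0,[0,-0.01,0],[0,0,0]],[0,[0,-0.01,0],[0,0,0]]]}}

```text
time: 14.22
eef_pos: [0.643, -0.2436, 0.0363]
tcp_rot: [0.064, 0.704, -0.064, 0.704]
contact_force: [0.7, 1.1, 2.6]
opening: 0.175
```

Call:
{"api": "play_rows", "payload": {"rows": [[0,[0,-0.004,0],[0,0,0]],[0,[0,-0.007,0],[0,0,0]],[0,[0,-0.007,0],[0,0,0]]]}}

```text
time: 14.47
eef_pos: [0.6427, -0.2445, 0.0363]
tcp_rot: [0.065, 0.704, -0.063, 0.704]
contact_force: [1.3, 5.2, 3.5]
opening: 0.177
```

Call:
{"api": "play_rows", "payload": {"rows": [[0,[-0.001,0.003,0],[0,0,0]],[15,[-0.001,0.003,0],[0,0,0]],[20,[-0.002,0.003,0],[0,0,0]],[25,[-0.002,0.003,0],[0,0,0]],[35,[-0.002,0.003,0],[0,0,0]],[50,[-0.002,0.003,0],[0,0,0]],[50,[-0.002,0.003,0],[0,0,0]],[50,[-0.002,0.003,0],[0,0,0]],[50,[-0.002,0.003,0],[0,0,0]]], "force": 20}}

```text
time: 15.22
eef_pos: [0.6429, -0.2446, 0.0371]
tcp_rot: [0.064, 0.704, -0.064, 0.704]
contact_force: [-1.3, -0.3, -0.2]
opening: 0.497
```

Call:
{"api": "play_rows", "payload": {"rows": [[50,[-0.03,0,0],[0,0,0]],[50,[-0.08,0,0],[0,0,0]],[50,[-0.15,0,0],[0,0,0]],[50,[-0.25,0.05,0],[0,0,0]],[50,[-0.35,0.15,0],[0,0,0]],[50,[-0.45,0.25,0],[0,0,0]],[50,[-0.5,0.3,0],[0,0,0]],[50,[-0.5,0.3,0],[0,0,0]],[50,[-0.5,0.3,0],[0,0,0]]]}}

```text
time: 15.97
eef_pos: [0.6603, -0.1557, 0.1907]
tcp_rot: [0.063, 0.702, -0.064, 0.706]
contact_force: [-0.3, -0.2, -0.8]
opening: 0.5
```

```bash
python3 - <<'E'
from h import *
d=snap('wrist','w5');s=snap('scene','s5');print(ctrl.get_state()['eef_pos'])
a=cv2.resize(d['color'][...,::-1],(400,300));w=d['color'][170:350,140:380,::-1];b=s['color'][160:260,70:203,::-1]
cv2.imwrite('pics/f.png',np.hstack([cv2.resize(w,(400,300),interpolation=3),cv2.resize(b,(400,300),interpolation=3)]))
print(proj(d,[tgt(FL,-.042,0,.0695),tgt(FL,-.062,0,.0235),tgt(FL,0,0,.074)]))
E
```

```text
[ 0.65839179 -0.15659271  0.18660806]
[[246.92534243 282.57834165]
 [247.01547708 240.71911369]
 [246.97282319 324.36687824]]
```

View pics/f.png

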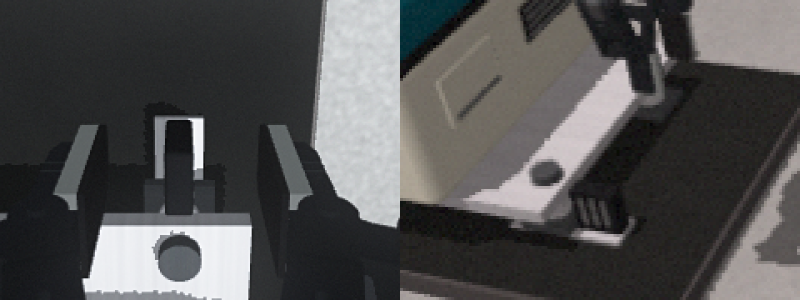

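The picture shows the grip up against the left foot's pad. It is in line with the bolt (crop columns 179 and 180), the blade lies on the slab, and the gripper is clear. Handing in.

```bash
python3 -c "
from plant import ctrl
print(ctrl.sign_off())"
```

```text
the job is handed in; nothing more can be done
None
```

The shim is fully home under foot_left, which is the slack foot, and I handed the job in at about 16 s. The sign-off returned no verdict, so the result rests on my own checks.

- **Finding the shim:** I took the smaller of the two black-gripped shims (the third is blue), gripped it, and felt for the slab. Its top is at about 23.5 mm.
- **Right foot:** the blade jammed at the pad's front edge, at about 17 N along the push, so I backed off. This foot bears.
- **Left foot:** the blade slid in with about 2 N along the push, until the grip met the pad at about 5 N. I then let go and lifted clear.
- **Last checks:**
  - The tip is about 40 mm beyond the foot's axis.
  - The grip and bolt line up to about 1 mm, and the blade looks flat.
  - The grip's centre is at about 48.5 mm, against the 58 mm limit.
  - The robot touches nothing.
- **Disagreement:** the top camera read positions about 5 mm lower in x than the wrist camera. I used the wrist camera's values, and the contacts agreed with them to about 2 mm.
- **Not measured:** I did not measure the other objects again at the end. The arm passed above or clear of all of them.

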